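# Open the touch-latch balcony cupboard for the jar

### The arm

A 6-joint arm with a two-finger parallel gripper is mounted at the origin on the work surface. World frame = base frame: x ahead of the robot, y to its left, z up, the work surface at z = 0. Lengths are in mm, angles in rad, forces in N, time in s.
With the tool pointing down it reaches from about 350 to 775 mm from the base axis. Payload 7.3 kg.
Tool frame: the origin (TCP) lies on the centre line of the jaws, within the pads' length; the fingertips stand 22 mm ahead of it and the grasp point (between the pads) lies 3 mm ahead of it; z points along the fingers, y is the direction in which the jaws open and shut (so a half turn about z gives the same grasp; the last joint's range is limited). The gripper opens to 92 mm and grips with 3 to 60 N. Pads are 19 mm wide; open, the fingers measure 130 mm over their backs; the gripper's body (75 mm by 190 mm) begins 47 mm behind the grasp point.
Start: joints at [-1.288, 0.342, 1.524, -0, 1.275, -0.146], TCP at [218.308, -477.477, 248.741] pointing down, gripper open.
Joint ranges: [-2.53, 2.53], [-0.77, 2.02], [0.04, 2.7], [-1, 4.14], [0.28, 2.66], [-3.11, 3.11]. Speed limits (rad/s): [2.57, 2.57, 3.14, 3.14, 3.14, 3.14].

### API

Orientations are given as [roll, pitch, yaw] about the fixed x, y, z axes, in that order (R = Rz(yaw) Ry(pitch) Rx(roll)).
In Python, from plant import bot gives the robot as it stands.
- The arm moves only by the tool play_rows, never from a script. Its argument "moves" is one flat list of numbers, 5 for each row, row after row: the closure in counts, from 0 (fully open) to 255 (shut), then the shift along the tool's x, y, z in mm, then the turn about the tool's z in degrees. A call has 1 to 8 rows; each row is the pose to reach, as a shift and turn from the pose commanded when the call began, along the tool's axes at that moment; what a row does not reach only later rows make up. A row lasts 1/12 s, in which the tool goes at most 41.7 mm and 7.16 degrees, less where a joint would pass 70% of its speed; a pose out of reach is approached as far as the arm can. A call with a gripper value outside its range is refused whole. The fingers move at their own pace and stop on an object; the grip force is fixed at half the most. Time passes only in rows, so rows that repeat a pose let the fingers close. It gives the time, the measured TCP pose, the force and the opening at its end, in the units of the state.
- bot.get_obs(): the state, without advancing time (a new reading comes with each control period).
- bot.capture(name): name is "scene" or "top" or "wrist"; returns a dict with "color" (384x512x3 uint8, red, green, blue), "fx", "fy", "cx", "cy" (pixels), "world_to_cam" (4x4, takes a point from world to camera coordinates); the wrist camera has in their place "T_tool_cam" (4x4, takes a point from camera to tool coordinates, whose origin is the TCP and whose axes are the flange's). Camera axes: x right, y down, z forward; pixel columns grow to the right and rows downward; lengths in mm; the calibration is good to about 2 mm. A picture is of the moment at which its call begins: read the wrist's pose just before it. There is no depth.
- bot.close_job(): hands the job in, once; it reports no verdict.
The state is a dict: "time": time; "joint_positions": joint angles; "dq": joint speeds; "tau": joint torques, N m; "tool_pos": TCP position; "tcp_rot": TCP orientation; "contact_force": force on the tool from outside, world axes, zero at the start; "moment": the same for the moment, N m; "grip_width": finger opening in mm.
Only numpy, scipy, OpenCV 4.12 (cv2) and the standard library are available. Lean on these libraries where they do the work, as an engineer would, in place of code of your own. Each camera call takes 0.05 s, during which the arm holds its last target.

### The job

The empty glass jar is going to be put away in the half of the low cupboard that it stands beside. Press that door of the cupboard until its push-to-open catch lets go and the spring sets it ajar, then push the same door wide open, about square to the cupboard's front, and leave it so. Leave the other door latched, and leave the jar and everything else where they stand.

Things in the scene. Friction and masses are not known exactly. Their poses are not given: they have to be found in the camera images.
- cupboard: white cupboard fixed on the sill, 360 wide (y), 200 deep (x), 180 mm tall; origin at the centre of its underside. Two identical wooden doors side by side face its -x, the robot; outer faces 123 mm in front of the centre, a 7 mm gap behind them, top edges 2 mm below the top. Empty inside below the 12 mm top panel, but for catch and plunger, lower than 100 mm above the sill.
- door_left (a joint): left door (+y half): plain wooden panel 168 wide, 156 tall, 16 mm thick, about 0.25 kg, no handle, vertical hinge at its outer end, free edge at mid-cupboard. Rad: 0 latched, -0.035 pushed fully in, 1.57 square to the front, 1.75 stop. Free of the catch it stays where left (hinge friction 0.04 N m, damping 0.15 N m s/rad); it does not latch again.
- door_right (a joint): right door (-y half): plain wooden panel 168 wide, 156 tall, 16 mm thick, about 0.25 kg, no handle, vertical hinge at its outer end, free edge at mid-cupboard. Rad: 0 latched, -0.035 pushed fully in, 1.57 square to the front, 1.75 stop. Free of the catch it stays where left (hinge friction 0.04 N m, damping 0.15 N m s/rad); it does not latch again.
- door_left_hinge (a point): on the left door's hinge line, level with its top edge (178 mm above the sill), in the panel's mid-plane (115 mm in front of the cupboard's centre, 173 mm to the side). The free edge is 170 mm from this line, 6 mm from the other door. The point turns with the door.
- door_right_hinge (a point): on the right door's hinge line, level with its top edge (178 mm above the sill), in the panel's mid-plane (115 mm in front of the cupboard's centre, 173 mm to the side). The free edge is 170 mm from this line, 6 mm from the other door. The point turns with the door.
- door_left_press (a point): spot to press, on the left door's outer face, 130 mm from the hinge line, 143 mm above the sill; x axis points into the door; moves with it. Pushing in 2 to 3 mm here (3 to 5 N; door at -0.02 rad; the stop is 4.5 mm in) frees the catch; when let go, a spring drives the door ajar, to about 0.4 rad, within a second. It cannot be pulled or prised open while latched.
- door_right_press (a point): spot to press, on the right door's outer face, 130 mm from the hinge line, 143 mm above the sill; x axis points into the door; moves with it. Pushing in 2 to 3 mm here (3 to 5 N; door at -0.02 rad; the stop is 4.5 mm in) frees the catch; when let go, a spring drives the door ajar, to about 0.4 rad, within a second. It cannot be pulled or prised open while latched.
- jar: empty clear glass jar with an aluminium twist cap, 80 mm across, 120 mm tall, standing on the sill to the left (+y of the cupboard) or right (-y) of the cupboard, at least 40 mm clear of its side; origin at the centre of its underside. It marks which door to open and is not to be touched.
- mister: chrome misting bottle, 72 mm across, 170 mm tall, with a black trigger head, standing beside the cupboard on the side away from the jar; origin at the centre of its underside
- pot: terracotta pot, 100 mm across, 100 mm tall, on the saucer at the robot's left; origin at the centre of its underside
- saucer: white ceramic saucer, 120 mm across, 14 mm tall, under the pot; origin at the centre of its underside
- seed_tray: white plastic seed tray, 160 x 240 x 50 mm, at the robot's right; origin at the centre of its underside
- scoop: wooden scoop, 190 mm long, 24 mm tall, lying along the back part of the cupboard's top, at least 100 mm behind the front of the top panel
- brush: small brush, 200 mm long, lying on the sill far to the left
- spare_pot: small terracotta pot, 70 mm across, 65 mm tall, standing far to the right; origin at the centre of its underside

How it is judged (in metres and radians):
On the way, in this order (a step that is already met when the one before it is completed fails the run):
1. the door on the jar's side is pushed in against its catch (((y of jar in the frame of cupboard above 0 m and value of joint door_left below -0.01 rad) or (y of jar in the frame of cupboard below 0 m and value of joint door_right below -0.01 rad))), for 0.02 s.
2. that door has sprung ajar (((y of jar in the frame of cupboard above 0 m and value of joint door_left between 0.2 and 1.2 rad) or (y of jar in the frame of cupboard below 0 m and value of joint door_right between 0.2 and 1.2 rad))), for 0.2 s.
At the end, for the whole second after the job is handed in: the door on the jar's side stands at rest at 1.2 rad (69 degrees) or more, the other door is closed and latched (within 0.03 rad), and the jar and all other loose things are within 30 mm of where they stood (((y of jar in the frame of cupboard above 0 m and value of joint door_left above 1.2 rad and velocity of joint door_left between -0.05 and 0.05 rad/s and value of joint door_right between -0.012 and 0.03 rad) or (y of jar in the frame of cupboard below 0 m and value of joint door_right above 1.2 rad and velocity of joint door_right between -0.05 and 0.05 rad/s and value of joint door_left between -0.012 and 0.03 rad)) and distance of each of jar, mister, saucer, pot, seed_tray, scoop, brush, spare_pot from where it was at the start of the episode below 0.03 m); the robot touches nothing.
It fails at once if the other door is released ((y of jar in the frame of cupboard above 0 m and value of joint door_right above 0.06 rad) or (y of jar in the frame of cupboard below 0 m and value of joint door_left above 0.06 rad)).
It fails at once if a loose thing is lifted, carried, knocked over or pushed more than 30 mm (distance of any of jar, mister, saucer, pot, seed_tray, scoop, brush, spare_pot from where it was at the start of the episode above 0.03 m).
It also fails if it takes over 48 s, if anything falls off the work surface, if the arm or the gripper's body presses on something with over 40 N, if the wrist force passes 120 N, or if a joint passes its speed limit or range.

## Working session

There is one attempt and no reset: what is moved stays moved. The work goes in short steps, Python scripts to look and compute and a tool call to move; the robot and the scene stay as the last step left them, time stands still between calls to the robot, and variables do not carry over. Pictures are saved under pics/ and viewed, and the job is handed in when it is done.

Besides the shell and the picture viewer there is one more tool, called after "Call:" by a JSON object that holds its "api" and its "payload". play_rows: Moves the arm, as the interface text tells. Its arguments: {"type":"object","properties":{"moves":{"type":"array","items":{"type":"number"}}},"required":["moves"]}

```bash
mkdir -p pics; ls; python3 - <<'E'
from plant import bot
import cv2,pickle
print(bot.get_obs())
for n in ["scene","top","wrist"]:
    c=bot.capture(n); pickle.dump(c,open(f"pics/{n}0.pkl","wb"))
    cv2.imwrite(f"pics/{n}0.png",cv2.cvtColor(c["color"],cv2.COLOR_RGB2BGR))
    print(n,{k:v for k,v in c.items() if k!="color"})
E
```

```text
pics
{'time': 0.0, 'joint_positions': array([-1.28799683e+00,  3.42725633e-01,  1.52502324e+00, -1.22012945e-06,
        1.27540030e+00, -1.46010914e-01]), 'dq': array([-0.00011587, -0.00084966, -0.0002692 , -0.00054073,  0.00021085,
       -0.00053093]), 'tau': array([-7.19100171e-05, -4.31237555e+01, -2.44226557e+01,  7.18872109e-02,
        5.59757254e-02, -1.17280642e-04]), 'tool_pos': array([ 218.19767468, -477.09422725,  248.04125944]), 'tcp_rot': array([-3.14005253e+00, -2.25307605e-04,  4.28810596e-01]), 'contact_force': array([ 0.22747298,  0.02311481, -0.07303985]), 'moment': array([-0.04526796, -0.04248364,  0.0286896 ]), 'grip_width': 91.6694719277063}
scene {'fx': 361.7429313060907, 'fy': 361.7429313060907, 'cx': 250.76472510352872, 'cy': 190.53039225952315, 'world_to_cam': array([[ 8.88342293e-01,  4.59067803e-01,  1.02334255e-02,
        -5.00247447e+02],
       [ 3.88457317e-01, -7.39447120e-01, -5.49835312e-01,
        -1.46075069e+02],
       [-2.44844611e-01,  4.92417210e-01, -8.35210397e-01,
         1.61588711e+03],
       [ 0.00000000e+00,  0.00000000e+00,  0.00
[... 273 characters left out ...]
,  3.06191651e-02, -1.12097939e-01,
         5.76261487e+02],
       [ 1.12440291e-01,  9.69244312e-03, -9.93611210e-01,
         1.92315838e+03],
       [ 0.00000000e+00,  0.00000000e+00,  0.00000000e+00,
         1.00000000e+00]])}
wrist {'fx': 270.76687484641866, 'fy': 270.76687484641866, 'cx': 256.15456492442183, 'cy': 193.13195576798324, 'T_tool_cam': array([[-2.63212105e-05, -9.56943340e-01, -2.90274773e-01,
         7.89658598e+01],
       [ 9.99999960e-01, -1.07403220e-04,  2.63397284e-04,
        -3.10890915e-01],
       [-2.83232722e-04, -2.90274755e-01,  9.56943304e-01,
        -1.35697349e+02],
       [ 0.00000000e+00,  0.00000000e+00,  0.00000000e+00,
         1.00000000e+00]])}
```

View pics/scene0.png

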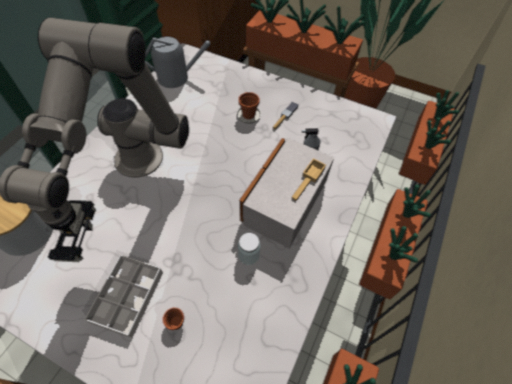

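View pics/top0.png

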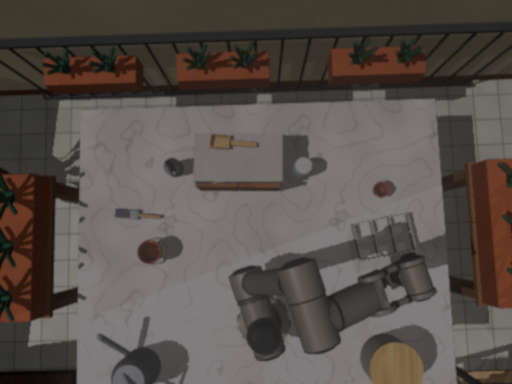

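The jar (top 303,167; scene 248,245) is on the cupboard's right (-y) side and the mister (173,167) is on the left. That means the right door is the one to open. Next I'll measure the cupboard.

```bash
python3 - <<'E'
import cv2
a=cv2.imread("pics/top0.png")[110:230,130:350]; cv2.imwrite("pics/top0c.png",cv2.resize(a,None,fx=3.6,fy=3.6,interpolation=cv2.INTER_CUBIC))
a=cv2.imread("pics/scene0.png")[115:275,215:355]; cv2.imwrite("pics/scene0c.png",cv2.resize(a,None,fx=3.7,fy=3.7,interpolation=cv2.INTER_CUBIC))
E
```

```text
(no output)
```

View pics/top0c.png

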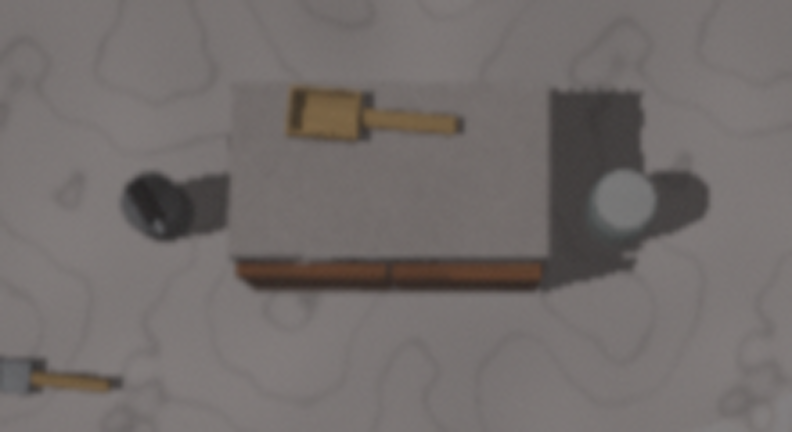

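View pics/scene0c.png

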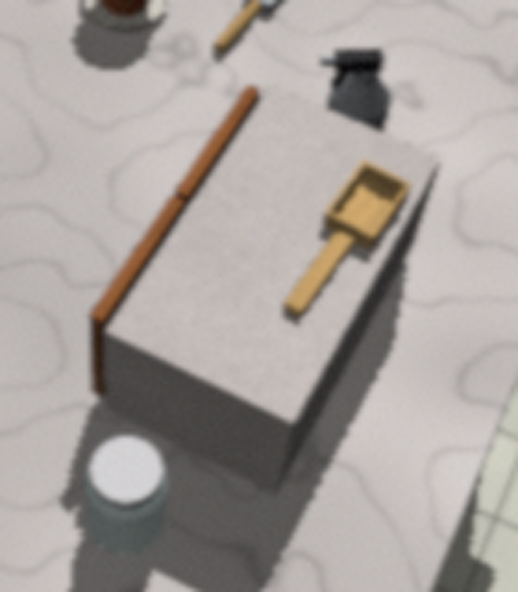

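```bash
cat > h.py <<'E'
import numpy as np,pickle,cv2
def ray(c,u,v):
    T=c["world_to_cam"];R=T[:3,:3];o=-R.T@T[:3,3]
    return o,R.T@np.array([(u-c["cx"])/c["fx"],(v-c["cy"])/c["fy"],1.])
def onz(c,u,v,z):
    o,d=ray(c,u,v); return o+d*(z-o[2])/d[2]
def proj(c,p):
    T=c["world_to_cam"];q=T[:3,:3]@np.array(p,float)+T[:3,3]
    return c["fx"]*q[0]/q[2]+c["cx"],c["fy"]*q[1]/q[2]+c["cy"]
def cup(cx,cy,yaw):
    c,s=np.cos(yaw),np.sin(yaw); R=np.array([[c,-s],[s,c]])
    return lambda x,y,z:np.r_[R@[x,y]+[cx,cy],z]
E
python3 - <<'E'
from h import *
t=pickle.load(open("pics/top0.pkl","rb"));s=pickle.load(open("pics/scene0.pkl","rb"))
f=lambda u,v:((u+.5)/3.6-.5+130,(v+.5)/3.6-.5+110)
g=lambda u,v:((u+.5)/3.7-.5+215,(v+.5)/3.7-.5+115)
P={}
for n,p in dict(RL=(231,82),RR=(550,88),FR=(549,258),FL=(231,257)).items(): print('top',n,onz(t,*f(*p),180).round(1))
for n,p in dict(dl=(237,262),dr=(543,262),mid=(389,262)).items(): print('top door back edge',n,onz(t,*f(*p),178).round(1))
for n,p in dict(FL=(258,90),FR=(103,327),RR=(293,418),RL=(438,162)).items(): print('scene',n,onz(s,*g(*p),180).round(1))
for n,p in dict(dRfront=(94,317),dLfront=(249,87),gap=(180,195)).items(): print('scene',n,onz(s,*g(*p),178).round(1))
for n,p in dict(jar=(624,201)).items(): print('jar top',onz(t,*f(*p),120).round(1))
print('jar scene',onz(s,*g(126,468),120).round(1))
print('mist',onz(t,*f(152,198),165).round(1),onz(s,*g(358,65),165).round(1))
E
```

```text
top RL [791.1 261.3 180. ]
top RR [772.5 -98.5 180. ]
top FR [579.7 -90.5 180. ]
top FL [591.8 264.  180. ]
top door back edge dl [586.2 257.7 178. ]
top door back edge dr [575.6 -83.7 178. ]
top door back edge mid [581.   87.9 178. ]
scene FL [581.6 253.3 180. ]
scene FR [574.2 -89.5 180. ]
scene RR [774.7 -94.8 180. ]
scene RL [788.8 250.6 180. ]
scene dRfront [560.7 -82.5 178. ]
scene dLfront [570.6 254.3 178. ]
scene gap [569.1  87.9 178. ]
jar top [ 650.7 -182.2  120. ]
jar scene [ 649.2 -185.1  120. ]
mist [663.8 354.8 165. ] [660.6 351.6 165. ]
```

```bash
python3 - <<'E'
from h import *
from scipy.optimize import least_squares
W=[(791.1,261.3),(772.5,-98.5),(579.7,-90.5),(591.8,264),(788.8,250.6),(774.7,-94.8),(574.2,-89.5),(581.6,253.3)]
L=[(100,180),(100,-180),(-100,-180),(-100,180)]*2
r=least_squares(lambda p:np.r_[[cup(*p)(a,b,0)[:2]-w for (a,b),w in zip(L,W)]].ravel(),[680,80,0])
print(r.x,r.fun.round(1)); C=cup(*r.x); print('press',C(-123,-43,143),'hinge',C(-115,-173,178))
from plant import bot
o=bot.get_obs()
from scipy.spatial.transform import Rotation as Ro
R=Ro.from_euler('xyz',o['tcp_rot']).as_matrix()
tgt=C(-205,-43,248); print(tgt,R.T@(tgt-o['tool_pos']),np.degrees(o['tcp_rot'][2]-r.x[2]))
E
```

```text
[ 6.81800000e+02  8.19875000e+01 -3.38768714e-02] [-3.3 -2.8  3.1 -2.8 -3.9 -4.  -3.8  1.3 -1.   7.9  0.9 -6.5  1.6 -5.
  6.4 12. ]
press [557.4141464   43.17823019 143.        ] hinge [561.00640531 -87.01814332 178.        ]
[475.46119524  45.95560234 248.        ] [ 451.44191626 -368.83354361    0.73430923] 26.507456884784286
```

Call:
{"api": "play_rows", "payload": {"moves": [255, 30, -24.5, 0, 2, 255, 60, -49, 0, 4, 255, 90, -73.5, 0, 6, 255, 120, -98, 0, 8, 255, 150, -122.5, 0, 10, 255, 180, -147, 0, 12, 255, 210, -171.5, 0, 14, 255, 240, -196, 0, 16]}}

```text
time: 0.82
tool_pos: [355.4, -197.6, 248.7]
tcp_rot: [3.142, -0.0, 0.147]
contact_force: [1.0, -1.0, -0.6]
grip_width: 42.8
```

```bash
python3 - <<'E'
from h import *
from plant import bot
o=bot.get_obs(); print(o)
from scipy.spatial.transform import Rotation as Ro
R=Ro.from_euler('xyz',o['tcp_rot']).as_matrix()
tgt=cup(681.8,82,-.034)(-205,-43,248); print(tgt,R.T@(tgt-o['tool_pos']),np.degrees(o['tcp_rot'][2]+.034))
E
```

```text
{'time': 0.8167, 'joint_positions': array([-6.96517086e-01,  1.23123515e-01,  1.81727826e+00,  3.11829718e-06,
        1.20110458e+00,  7.26906593e-01]), 'dq': array([ 1.11353965e+00, -7.70482392e-02,  8.56755909e-02,  7.63031156e-04,
       -2.28699223e-02,  1.52164011e+00]), 'tau': array([ -6.22674465, -31.50533438, -22.81812608,  -0.03427982,
         0.24788124,  -2.09759519]), 'tool_pos': array([ 355.3572459 , -197.60427862,  248.69757694]), 'tcp_rot': array([ 3.14153011e+00, -5.95183693e-05,  1.47371523e-01]), 'contact_force': array([ 1.00490821, -1.03946698, -0.62236811]), 'moment': array([-0.03739661, -0.03772792, -0.09453387]), 'grip_width': 42.82241434559612}
[475.45676025  45.9935088  248.        ] [ 154.56722067 -223.32209095    0.69280837] 10.391822795461845
```

Call:
{"api": "play_rows", "payload": {"moves": [255, 22, -32, 0, 2, 255, 44, -64, 0, 4, 255, 66, -96, 0, 6, 255, 88, -128, 0, 8, 255, 110, -160, 0, 9.5, 255, 132, -192, 0, 10.6, 255, 154, -223, 0, 10.6, 255, 154, -223, 0, 10.6]}}

```text
time: 1.48
tool_pos: [475.9, 49.3, 248.4]
tcp_rot: [-3.139, -0.001, -0.03]
contact_force: [-0.3, -0.8, -0.1]
grip_width: 0.4
```

```bash
python3 - <<'E'
from h import *
from plant import bot
for n in ["wrist","scene"]:
    o=bot.get_obs()
    c=bot.capture(n); pickle.dump((o,c),open(f"pics/{n}1.pkl","wb"))
    cv2.imwrite(f"pics/{n}1.png",cv2.cvtColor(c["color"],cv2.COLOR_RGB2BGR))
    print(o['time'],o['tool_pos'],o['tcp_rot'],o['contact_force'],o['grip_width'],abs(o['dq']).max())
E
```

```text
1.4833 [475.91029829  49.25090082 248.44321487] [-3.13945078e+00 -1.08759164e-03 -3.03605339e-02] [-0.32235792 -0.82166803 -0.11746785] 0.35084494361039 0.11031584589768523
1.5333 [474.74839299  46.86146197 248.21415203] [-3.14122028e+00  4.63589862e-04 -3.03556926e-02] [ 0.35456249 -0.83878401 -0.35137861] 0.4819191271684535 0.06914072583958579
```

View pics/wrist1.png

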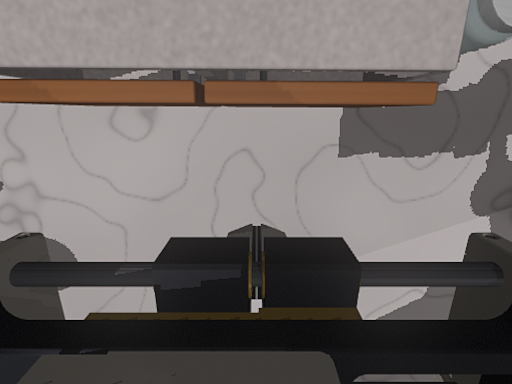

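View pics/scene1.png

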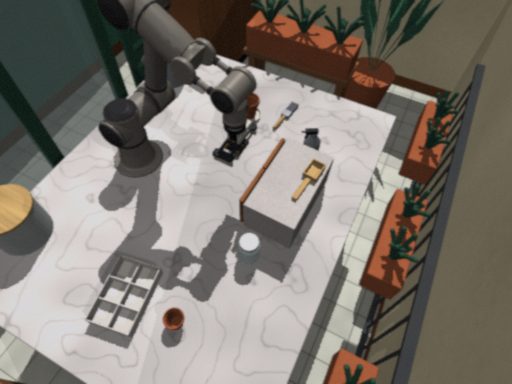

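The wrist view shows the right door's top, with its front edge near row 104 from column 205 to column 437 and the hinge end at 437. I'll cast those points onto z=178.

```bash
python3 - <<'E'
from h import *
from scipy.spatial.transform import Rotation as Ro
o,c=pickle.load(open("pics/wrist1.pkl","rb")); o2,_=pickle.load(open("pics/scene1.pkl","rb"))
hsv=cv2.cvtColor(c["color"],cv2.COLOR_RGB2HSV); m=(hsv[...,1]>110)&(hsv[...,0]<20)&(hsv[...,2]>60)
for u in (20,100,180,190,195,200,205,210,220,300,380,430,436,440):
    r=np.where(m[:180,u])[0]; print(u,(r.min(),r.max()) if len(r) else None)
for pos,rot in ((o['tool_pos'],o['tcp_rot']),(o2['tool_pos'],o2['tcp_rot'])):
    R=Ro.from_euler('xyz',rot).as_matrix(); Tt=c["T_tool_cam"]
    Rc=R@Tt[:3,:3]; oc=R@Tt[:3,3]+pos
    def f(u,v,z):
        d=Rc@np.array([(u-c["cx"])/c["fx"],(v-c["cy"])/c["fy"],1.]); return (oc+d*(z-oc[2])/d[2]).round(1)
    for n,p in dict(Lfront20=(20,103.),Rfree_front=(205,103.5),Rhinge_front=(437,105),Rfree_back=(205,80),Rhinge_back=(437,83),capR=(463,69)).items(): print(n,f(*p,178))
E
```

```text
20 (np.int64(79), np.int64(101))
100 (np.int64(80), np.int64(102))
180 (np.int64(80), np.int64(102))
190 (np.int64(80), np.int64(103))
195 (np.int64(85), np.int64(104))
200 None
205 (np.int64(81), np.int64(102))
210 (np.int64(81), np.int64(103))
220 (np.int64(81), np.int64(103))
300 (np.int64(81), np.int64(103))
380 (np.int64(81), np.int64(104))
430 (np.int64(82), np.int64(104))
436 (np.int64(82), np.int64(94))
440 None
Lfront20 [565.5 218.2 178. ]
Rfree_front [561.1  84.2 178. ]
Rhinge_front [555.  -83.5 178. ]
Rfree_back [576.8  82.8 178. ]
Rhinge_back [569.9 -81.1 178. ]
capR [578.4 -97.7 178. ]
Lfront20 [564.2 215.1 178. ]
Rfree_front [559.8  81.6 178. ]
Rhinge_front [553.7 -86.  178. ]
Rfree_back [575.5  80.3 178. ]
Rhinge_back [568.6 -83.5 178. ]
capR [ 577.1 -100.2  178. ]
```

Call:
{"api": "play_rows", "payload": {"moves": [255, 0, 2, 38, 0, 255, 12, 3, 76, 0, 255, 35, 4, 90, 0, 255, 55, 4, 90, 0, 255, 60, 4, 90, 0, 255, 60, 4, 90, 0, 255, 60, 4, 90, 0, 255, 60, 4, 90, 0]}}

```text
time: 2.25
tool_pos: [533.0, 37.5, 159.3]
tcp_rot: [3.141, -0.0, -0.036]
contact_force: [0.1, -0.0, 0.0]
grip_width: 0.6
```

```bash
python3 - <<'E'
from h import *
from plant import bot
o=bot.get_obs(); print(o['time'],o['tool_pos'],o['tcp_rot'],o['contact_force'])
c=bot.capture("wrist"); cv2.imwrite(f"pics/wrist2.png",cv2.cvtColor(c["color"],cv2.COLOR_RGB2BGR))
o=bot.get_obs(); print(o['time'],o['tool_pos'],o['tcp_rot'],o['contact_force'])
E
```

```text
2.25 [533.03562964  37.47502445 159.26081063] [ 3.14142476e+00 -1.44720592e-05 -3.60511224e-02] [ 0.09931264 -0.04507823  0.00844928]
2.3 [533.14170501  37.62025619 159.35695841] [ 3.14143681e+00 -3.54075592e-04 -3.58531353e-02] [0.52883119 0.50149562 0.30668757]
```

View pics/wrist2.png

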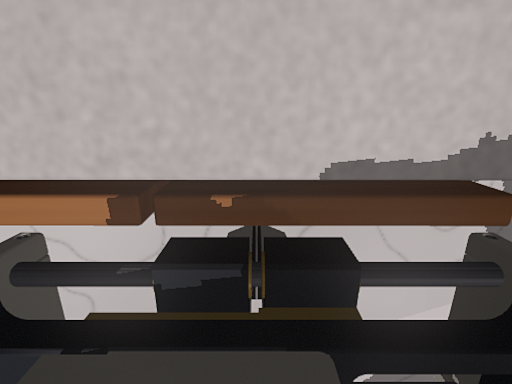

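Call:
{"api": "play_rows", "payload": {"moves": [255, 4, -3, 0, 0, 255, 8, -3, 0, 0, 255, 11, -3, 0, 0, 255, 13, -3, 0, 0, 255, 13, -3, 0, 0]}}

```text
time: 2.72
tool_pos: [547.5, 40.4, 158.7]
tcp_rot: [3.141, -0.0, -0.035]
contact_force: [0.1, -0.2, -0.7]
grip_width: 0.0
```

Call:
{"api": "play_rows", "payload": {"moves": [255, 1, 0, 0, 0, 255, 2, 0, 0, 0, 255, 2, 0, 0, 0]}}

```text
time: 2.97
tool_pos: [548.7, 40.4, 158.6]
tcp_rot: [3.142, 0.001, -0.035]
contact_force: [-1.2, -0.1, 0.6]
grip_width: 0.3
```

Call:
{"api": "play_rows", "payload": {"moves": [255, 1, 0, 0, 0, 255, 1, 0, 0, 0]}}

```text
time: 3.13
tool_pos: [549.4, 40.4, 158.6]
tcp_rot: [-3.142, 0.002, -0.036]
contact_force: [-4.8, 0.3, 1.9]
grip_width: 0.6
```

Call:
{"api": "play_rows", "payload": {"moves": [255, 1, 0, 0, 0, 255, 2, 0, 0, 0, 255, 2, 0, 0, 0]}}

```text
time: 3.38
tool_pos: [552.1, 40.4, 158.5]
tcp_rot: [-3.141, 0.0, -0.035]
contact_force: [-3.0, 2.0, 1.1]
grip_width: 0.2
```

Call:
{"api": "play_rows", "payload": {"moves": [255, -35, 0, 0, 0, 255, -70, 0, 0, 0, 255, -100, 0, 0, 0, 255, -110, 0, 0, 0, 255, -110, 0, 0, 0, 255, -110, 0, 0, 0, 255, -110, 0, 0, 0, 255, -110, 0, 0, 0]}}

```text
time: 4.05
tool_pos: [443.7, 43.9, 158.8]
tcp_rot: [3.141, -0.002, -0.036]
contact_force: [0.2, 0.2, -0.6]
grip_width: 0.5
```

Call:
{"api": "play_rows", "payload": {"moves": [255, 0, 0, -40, 0, 255, 0, 0, -80, 0, 255, 0, 0, -90, 0, 255, 0, 0, -90, 0, 255, 0, 0, -90, 0, 255, 0, 0, -90, 0]}}

```text
time: 4.55
tool_pos: [441.9, 44.2, 247.5]
tcp_rot: [3.142, 0.002, -0.035]
contact_force: [0.1, -0.7, -0.9]
grip_width: 0.2
```

```bash
python3 - <<'E'
from h import *
from plant import bot
for n in ["wrist","scene"]:
    o=bot.get_obs()
    c=bot.capture(n); pickle.dump((o,c),open(f"pics/{n}3.pkl","wb"))
    cv2.imwrite(f"pics/{n}3.png",cv2.cvtColor(c["color"],cv2.COLOR_RGB2BGR))
    print(o['time'],o['tool_pos'],o['tcp_rot'],o['contact_force'],o['grip_width'])
E
```

```text
4.55 [441.88461807  44.16178607 247.45189662] [ 3.14157795e+00  2.11418164e-03 -3.54523943e-02] [ 0.08186416 -0.71795845 -0.89170792] 0.15173808035161432
4.6 [441.67759988  44.16331682 247.24482764] [-3.14158197e+00  2.80589884e-03 -3.54955538e-02] [-0.81634987  0.16949336 -0.23842484] 0.30701388027066673
```

View pics/wrist3.png

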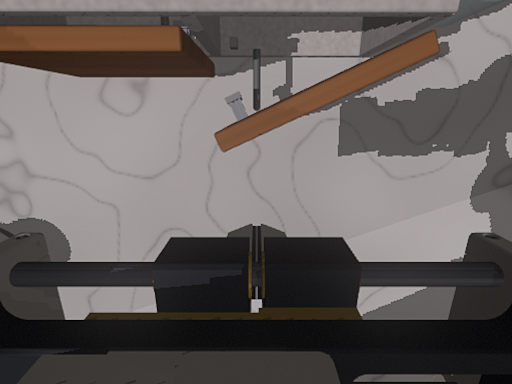

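View pics/scene3.png

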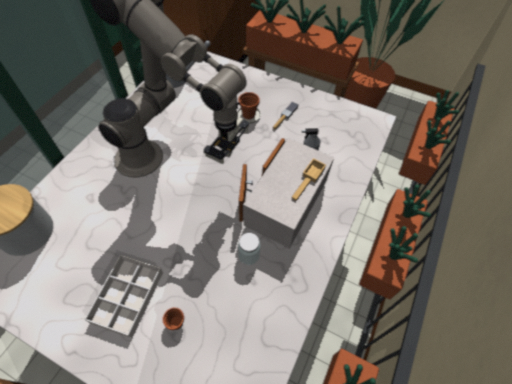

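The right door has sprung ajar: in the wrist view its back edge runs from (435,31) to (215,133), about 0.43 rad. The left door is still shut. Next I'll work out where to insert the fingers behind it.

```bash
python3 - <<'E'
from h import *
from scipy.spatial.transform import Rotation as Ro
o,c=pickle.load(open("pics/wrist3.pkl","rb"))
R=Ro.from_euler('xyz',[np.pi,0,-.0354]).as_matrix(); Tt=c["T_tool_cam"]; pos=np.array([441.8,44.2,247.7])
Rc=R@Tt[:3,:3]; oc=R@Tt[:3,3]+pos
def f(u,v,z):
    d=Rc@np.array([(u-c["cx"])/c["fx"],(v-c["cy"])/c["fy"],1.]); return (oc+d*(z-oc[2])/d[2]).round(1)
for n,p in dict(free_back=(215,133),free_front=(223,152),hinge_back=(434,31),hinge_front=(440,47),Lcorner_back=(180,27),Lcorner_front=(183,51)).items(): print(n,f(*p,178))
t=np.array([543,58,158]); print('shift',R.T@(t-pos))
E
```

```text
free_back [506.   72.9 178. ]
free_front [491.8  67.9 178. ]
hinge_back [567.7 -79.3 178. ]
hinge_front [557.8 -84.9 178. ]
Lcorner_back [576.1  90.7 178. ]
Lcorner_front [561.6  90.4 178. ]
shift [100.64817875 -17.37308591  89.7       ]
```

Call:
{"api": "play_rows", "payload": {"moves": [255, 35, -6, 0, 0, 255, 70, -12, 0, 0, 255, 100, -17, 0, 0, 255, 100, -17, 0, 0, 255, 100, -17, 0, 0, 255, 100, -17, 35, 0, 255, 100, -17, 60, 0, 255, 100, -17, 60, 0]}}

```text
time: 5.32
tool_pos: [538.6, 57.6, 183.6]
tcp_rot: [3.141, 0.011, -0.036]
contact_force: [-0.9, -0.7, 0.1]
grip_width: 0.2
```

```bash
python3 - <<'E'
from h import *
from plant import bot
for n in ["wrist","scene"]:
    o=bot.get_obs()
    c=bot.capture(n); cv2.imwrite(f"pics/{n}4.png",cv2.cvtColor(c["color"],cv2.COLOR_RGB2BGR))
    print(o['time'],o['tool_pos'],o['tcp_rot'],o['contact_force'],o['grip_width'])
E
```

```text
5.3167 [538.56126116  57.58823021 183.59187578] [ 3.14139969  0.01110029 -0.0355165 ] [-0.89767137 -0.74753136  0.08203866] 0.2123712317402374
5.3667 [540.06696201  57.5800414  186.36447055] [ 3.14144783  0.00708257 -0.03550281] [0.33359745 0.82844456 0.58295489] 0.5895914687746793
```

View pics/wrist4.png

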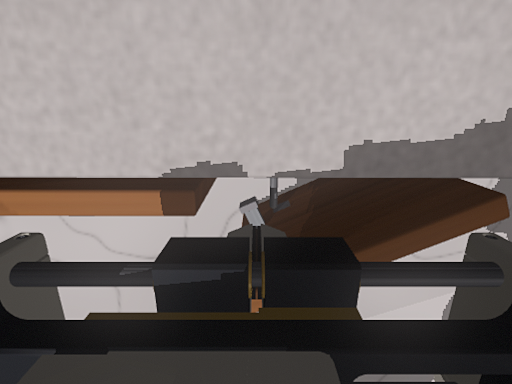

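The fingertips (around 257,228) are behind the ajar door and to the right of the left door's edge. Force is near zero, so I'll lower the rest of the way.

Call:
{"api": "play_rows", "payload": {"moves": [255, 1, 0, 15, 0, 255, 1, 0, 28, 0, 255, 1, 0, 28, 0, 255, 1, 0, 28, 0]}}

```text
time: 5.75
tool_pos: [544.0, 57.5, 162.1]
tcp_rot: [3.142, -0.001, -0.035]
contact_force: [0.7, 0.1, -0.3]
grip_width: 0.3
```

```bash
python3 - <<'E'
from h import *
from plant import bot
from scipy.spatial.transform import Rotation as Ro
o=bot.get_obs(); print(o['time'],o['tool_pos'],o['contact_force'])
R=Ro.from_euler('xyz',[np.pi,0,-.0354]).as_matrix()
for t in [(511,36),(490,8),(474,-21),(469,-50)]: print((R.T@(np.r_[t,158]-np.r_[o['tool_pos'][:2],158])).round(1))
E
```

```text
5.75 [543.975955    57.52104213 162.14871226] [ 0.70648352  0.08853504 -0.25021888]
[-32.2  22.7   0. ]
[-52.2  51.4   0. ]
[-67.2  80.9   0. ]
[-71.1 110.1   0. ]
```

Call:
{"api": "play_rows", "payload": {"moves": [255, -10, 7, 0, 0, 255, -21, 15, 0, 0, 255, -32, 23, 0, 0, 255, -39, 32, 0, 0, 255, -46, 42, 0, 0, 255, -52, 51, 0, 0, 255, -57, 61, 0, 0, 255, -62, 71, 0, 0]}}

```text
time: 6.42
tool_pos: [478.8, -12.1, 161.0]
tcp_rot: [3.142, -0.0, -0.036]
contact_force: [-0.7, 3.2, 1.5]
grip_width: 0.3
```

Call:
{"api": "play_rows", "payload": {"moves": [255, -5, 10, 0, 0, 255, -7, 20, 0, 0, 255, -8, 30, 0, 0, 255, -9, 38, 0, 0, 255, -9, 38, 0, 0, 255, -9, 38, 0, 0]}}

```text
time: 6.92
tool_pos: [469.1, -49.7, 160.6]
tcp_rot: [3.141, -0.0, -0.037]
contact_force: [0.6, -0.7, 0.0]
grip_width: 0.6
```

```bash
python3 - <<'E'
from h import *
from plant import bot
for n in ["wrist","top"]:
    o=bot.get_obs()
    c=bot.capture(n); pickle.dump((o,c),open(f"pics/{n}5.pkl","wb"));cv2.imwrite(f"pics/{n}5.png",cv2.cvtColor(c["color"],cv2.COLOR_RGB2BGR))
    print(o['time'],o['tool_pos'],o['tcp_rot'],o['contact_force'],o['grip_width'])
E
```

```text
6.9167 [469.09255109 -49.66435996 160.64838265] [ 3.14113183e+00 -3.25675940e-04 -3.66428739e-02] [ 0.59030318 -0.70955673  0.0401343 ] 0.5639065851632559
6.9667 [469.11692201 -49.23077986 160.68413713] [ 3.14123774e+00 -3.41939892e-04 -3.60266759e-02] [ 0.11525799 -0.22987118 -0.2892802 ] 0.5871523813200492
```

View pics/wrist5.png

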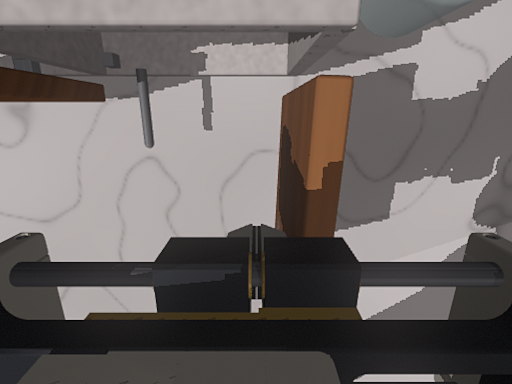

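View pics/top5.png

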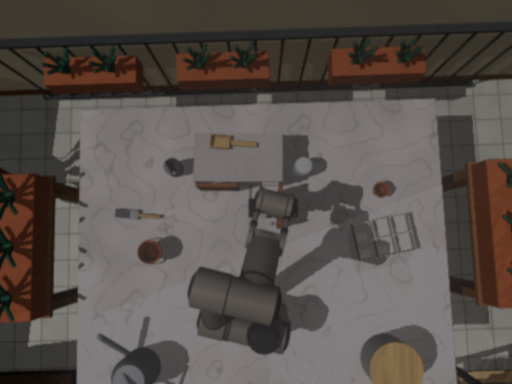

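The door is nearly square, with its top running from (335,76) to about (318,235) in the wrist view. I'll draw the fingers off sideways, then lift.

Call:
{"api": "play_rows", "payload": {"moves": [255, 0, -8, 0, 0, 255, 0, -25, 0, 0, 255, 0, -35, 0, 0, 255, 0, -35, -40, 0, 255, 0, -35, -80, 0, 255, -20, -35, -110, 0, 255, -20, -35, -110, 0, 255, -20, -35, -110, 0]}}

```text
time: 7.68
tool_pos: [450.4, -12.4, 272.4]
tcp_rot: [3.141, -0.004, -0.034]
contact_force: [-0.1, -0.4, 0.2]
grip_width: 0.1
```

```bash
python3 - <<'E'
from h import *
from plant import bot
from scipy.spatial.transform import Rotation as Ro
for n in ["wrist","scene","top"]:
    o=bot.get_obs()
    c=bot.capture(n); pickle.dump((o,c),open(f"pics/{n}6.pkl","wb"));cv2.imwrite(f"pics/{n}6.png",cv2.cvtColor(c["color"],cv2.COLOR_RGB2BGR))
    print(o['time'],o['tool_pos'],o['tcp_rot'],o['contact_force'],o['grip_width'],abs(o['dq']).max())
E
```

```text
7.6833 [450.39213065 -12.44958727 272.35237247] [ 3.14077554 -0.00421773 -0.03420012] [-0.0883363  -0.39736701  0.1909686 ] 0.10126690830537788 0.053174840315717356
7.7333 [450.00768829 -12.48821991 270.83806678] [ 3.14131457e+00 -1.10325468e-03 -3.44277776e-02] [ 0.5172622   0.51532172 -0.90614898] 0.6461070947612528 0.0363788104935685
7.7833 [449.780794  -12.5789925 269.9607624] [-3.14151687e+00  9.48584481e-04 -3.46596910e-02] [-0.46795948  0.57051179 -0.5904203 ] 0.3388231514983502 0.024620380977762094
```

View pics/wrist6.png

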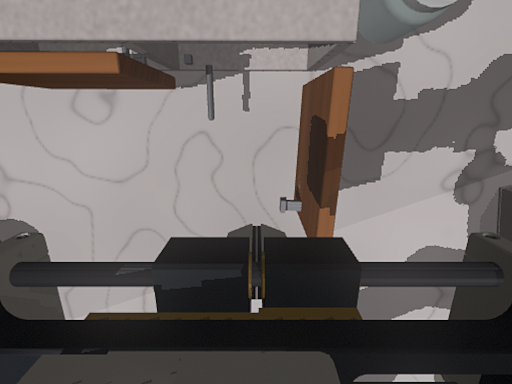

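View pics/scene6.png

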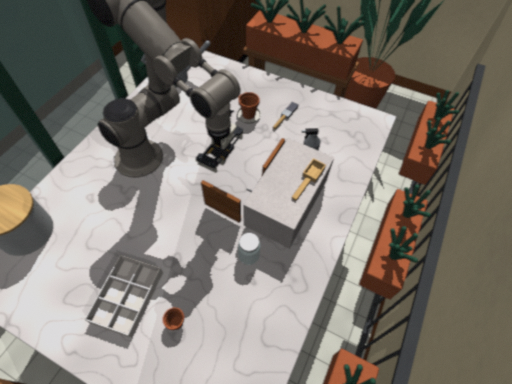

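```bash
python3 - <<'E'
from h import *
from scipy.spatial.transform import Rotation as Ro
o,c=pickle.load(open("pics/wrist6.pkl","rb")); o=pickle.load(open("pics/scene6.pkl","rb"))[0]
R=Ro.from_euler('xyz',[np.pi,0,-.0345]).as_matrix(); Tt=c["T_tool_cam"]
Rc=R@Tt[:3,:3]; oc=R@Tt[:3,3]+o['tool_pos']
def f(u,v,z=178):
    d=Rc@np.array([(u-c["cx"])/c["fx"],(v-c["cy"])/c["fy"],1.]); return oc+d*(z-oc[2])/d[2]
a,b=f(352,68),f(332,236); d=b-a; print(a,b,'theta',np.arctan2(-d[0],d[1])+.035)
a,b=f(0,52),f(118,52); print(a,b, 'left door back-edge slope',(b-a))
A=pickle.load(open("pics/top0.pkl","rb"))["color"];B=pickle.load(open("pics/top6.pkl","rb"))[1]["color"]
for n,(u,v) in dict(jar=(303,167),mister=(173,167),pot=(150,251),brush=(138,214),spare=(382,189),scoop=(233,143)).items():
    g=lambda I:cv2.cvtColor(I[v-16:v+16,u-26:u+26],cv2.COLOR_RGB2GRAY).astype(np.float32)
    print(n,cv2.phaseCorrelate(g(A),g(B)))
E
```

```text
[558.04674632 -90.05019806 178.        ] [415.61820692 -81.25611081 178.        ] theta 1.544130753770089
[578.5148689 178.6663995 178.       ] [575.40752583  88.8242164  178.        ] left door back-edge slope [ -3.10734306 -89.8421831    0.        ]
jar ((-0.022517789597369386, 0.38288020859594774), 0.9436046674295708)
mister ((0.059337298670108396, -0.0007071636944289139), 0.9899685233831406)
pot ((0.0017432772283960674, 0.0663151032726148), 0.9781567432262279)
brush ((-0.06312087389313348, -0.041636028693258), 1.000630413768468)
spare ((0.2561772188425877, 0.26598055622307726), 0.7594770361427907)
scoop ((0.08343855125577804, 0.08972300185073578), 0.9985672147185715)
```

View pics/top6.png

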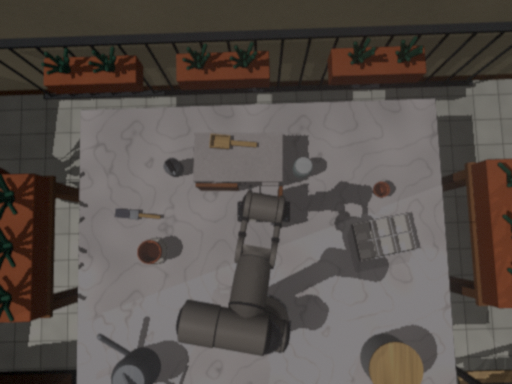

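The door stands at about 1.54 rad, the left door is flush and nothing else has moved. The arm is clear, so I'm handing in.

```bash
python3 - <<'E'
from plant import bot
print(bot.close_job()); o=bot.get_obs(); print(o['time'],o['contact_force'])
E
```

```text
the job is handed in; nothing more can be done
None
the job is handed in; nothing more can be done
```

The right door, on the jar's side (-y), is open and left standing about square to the cupboard, and the job is handed in. I pressed it about 3.5 mm with the closed fingertips (3–5 N), backed off while it sprang ajar to about 0.43 rad, then swept it open from behind.

My last checks, made at about 7.8 s just before handing in:
- **Right door:** it measured about 1.54 rad in the wrist picture.
- **Left door:** it is still flush with the front, with its top edge parallel to the cupboard.
- **Loose things:** the jar, mister, pot, brush, spare pot and scoop shifted less than 0.5 pixel (under 2 mm) in the top view. The saucer and seed tray I only checked by eye, and they look unmoved.
- **Arm:** it was clear of everything, with contact force within sensor noise (under about 1 N).

No check failed. In the first measurements, one corner picked in the scene picture was about 12 mm off. I settled the door's position from the closer wrist view instead.

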